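# Put the watch movement away under its dust cover

## Robot

A 6-joint arm with a two-finger parallel gripper is mounted at the origin on the work surface. World frame = base frame: x ahead of the robot, y to its left, z up, the work surface at z = 0. Lengths are in mm, angles in rad, forces in N, time in s.
With the tool pointing down it reaches from about 300 to 775 mm from the base axis. Payload 14.6 kg.
Tool frame: the origin (TCP) lies between the finger pads; the fingertips stand 19 mm ahead of it and the grasp point (between the pads) is the TCP; z points along the fingers, y is the line along which they close (so a half turn about z gives the same grasp; the last joint's range is limited). The gripper opens to 94 mm and grips with 3 to 60 N. Pads are 16 mm wide; open, the fingers measure 119 mm over their backs; the gripper's body (75 mm by 177 mm) begins 78 mm behind the grasp point.
Start: joints at [-1.412, 0.3, 1.521, -0, 1.321, -0.067], TCP at [123.131, -536.03, 224.446] pointing down, gripper open.
Joint ranges: [-3.03, 3.03], [-0.79, 2.21], [0.23, 2.52], [-1.04, 4.18], [0, 3.07], [-2.55, 2.55]. Speed limits (rad/s): [2.22, 2.22, 2.57, 3.14, 3.14, 3.14].

## Interface

Orientations are given as [roll, pitch, yaw] about the fixed x, y, z axes, in that order (R = Rz(yaw) Ry(pitch) Rx(roll)).
In Python, from cell import monitor, imaging, job, find_in, trace gives the robot as it stands. The module is installed in compiled form; this text tells all that it offers.
- The arm moves only by the tool arm_command, never from a script. Its argument "steps" is a list of rows, each a list of 5 numbers: the opening, from 0 (shut) to 1 (fully open), then the shift along the tool's x, y, z in mm, then the turn about the tool's z in degrees. In form: [[gripper, dx, dy, dz, turn], ...]. A call has 1 to 20 rows; each row is the pose to reach, as a shift and turn from the pose commanded when the call began, along the tool's axes at that moment; what a row does not reach only later rows make up. A row lasts 1/8 s, in which the tool goes at most 62.5 mm and 10.7 degrees, less where a joint would pass 70% of its speed; a pose out of reach is approached as far as the arm can. A call with a gripper value outside its range is refused whole. The fingers move at their own pace and stop on an object; "force" is the grip in N (left out, the last holds). Time passes only in rows, so rows that repeat a pose let the fingers close. It gives the time, the measured TCP pose, the force, the opening and the grip force at its end, in the units of the state.
- monitor.read_state(): the state, without advancing time (a new reading comes with each control period).
- imaging.camera(name): name is "side" or "top"; returns a dict with "img" (480x640x3 uint8, red, green, blue), "mtx" (3x3 intrinsics, pixels), "view" (4x4, takes a point from world to camera coordinates). Camera axes: x right, y down, z forward; pixel columns grow to the right and rows downward; lengths in mm; the calibration is good to about 2 mm. A picture is of the moment at which its call begins. There is no depth.
- job.sign_off(): hands the job in; it is judged then, once.
Trained networks look in a picture, given as the dict that the camera call returned (one of the last four; its "shot" number tells which), for a name from the list of things; names that differ only in an ending like _2 or _b are one class to them, and where a whole thing is asked for, a point or a joint stands for the part that bears it (a point fixed in the world has none). Each returns a list of dicts, best first, with "p" (0 to 1); they miss things now and then, are a little off and sometimes report something else, mostly with a low value. They report only what shows in the picture. A call takes as long as a camera call. They do not tell look-alikes from the thing itself.
- find_in(picture, target): "rect" ([centre column, centre row, width, height] in pixels, round what is visible of it).
- trace(picture, target): "region" (480x640 bool, what is visible of it) and "rect" ([centre column, centre row, width, height] in pixels, round what is visible of it).
The state is a dict: "clock": time; "joints": joint angles; "qd": joint speeds; "effort": joint torques, N m; "eef_pos": TCP position; "eef_rot": TCP orientation; "wrist_force": force on the tool from outside, world axes, zero at the start; "moment": the same for the moment, N m; "finger_gap": finger opening in mm; "finger_force": force on a finger pad.
Only numpy, scipy, OpenCV 4.12 (cv2) and the standard library are available. Lean on these libraries where they do the work, as an engineer would, in place of code of your own. Each camera call takes 0.05 s, during which the arm holds its last target. There are 200 camera calls.

## Task

Put the watch movement away for the night on the green round pad: first stand the aluminium dish in the middle of the green pad, then stand the movement upright in the dish, then close it with the blue dust cover, mouth-down and centred so that rim rests on rim all round, and last slip the red ring over the cover's knob so that it lies flat on the cover. The movement is delicate: keep it upright and set it down, do not drop it. Leave the yellow ring, the glue bottle, the loupe and the amber jar where they are.

Things in the scene. Friction and masses are not known exactly. Their poses are not given: they have to be found in the camera images.
- green_pad: Green round rubber pad fixed to the bench, 90 mm across, 4 mm thick. Origin at the centre of its underside on the bench, z up. The stack is built on it.
- black_pad: Black round pad fixed to the bench, the same size as the green one (90 mm across, 4 mm thick); not used. Origin at the centre of its underside.
- dish: Loose bare-aluminium round dish, open at the top, standing mouth-up: outside 58 mm across (straight wall), 20 mm high, wall 6 mm thick (46 mm across inside), floor 5 mm thick. About 70 g. Origin at the centre of its underside, z up through the mouth.
- movement: Loose watch movement on its holder: an upright round column 30 mm across and 42 mm high (wheels on top reach 45 mm), steel-grey on a black foot, with a brass top carrying small wheels and red jewels. About 80 g. Origin at the centre of its underside, z up. In the dish it stands 27 mm proud of the rim.
- cover: Loose blue dust cover, a cup standing mouth-down: outside 58 mm across (straight wall), 42 mm high to its flat top, wall 6 mm (46 mm across inside), 37 mm deep inside. A steel knob 14 mm across rises 18 mm from the centre of the top (60 mm in all). About 110 g. Origin at the centre of its mouth (the rim plane, its underside), z up towards the knob.
- red_ring: Loose red plastic ring lying flat: 40 mm outside, 28 mm hole, 14 mm high, about 20 g. Origin at the centre of its underside, z up. It goes over the knob.
- yellow_ring: Loose yellow plastic ring of the same size as the red one (40 mm outside, 14 mm high); to be left alone. Origin at the centre of its underside.
- glue: Bystander: white glue bottle with an orange cap, 36 mm across, 100 mm high, standing loose. Origin at the centre of its underside.
- loupe: Bystander: black eye loupe, a blunt cone 36 mm across at the foot and 36 mm high, standing loose. Origin at the centre of its underside.
- jar: Bystander: amber glass jar with a white cap, 48 mm across, 45 mm high, standing loose. Origin at the centre of its underside.
Not all that is in view belongs to the job. Several things look just like the red_ring: the one meant starts nearest to the robot's base.

How it is judged:
By the outcome, as a careful person would: the job done as asked, in the order asked, and still so for the second after the job is handed in, with the robot touching nothing.
It also fails if it takes over 99 s, if anything falls off the work surface, if the arm or the gripper's body presses on something with over 40 N, if the wrist force passes 120 N, or if a joint passes its speed limit or range.

## Working session

There is one attempt and no reset: what is moved stays moved. The work goes in short steps, Python scripts to look and compute and a tool call to move; the robot and the scene stay as the last step left them, time stands still between calls to the robot, and variables do not carry over. Pictures are saved under pics/ and viewed, at most 14 in all, crops included, and the job is handed in when it is done.

Besides the shell and the picture viewer there is one more tool, called after ">>>" as name([rows], argument=value, ...), one row to a line, values as JSON. arm_command: Moves the arm, as the interface text tells. Its arguments: {"type":"object","properties":{"steps":{"type":"array","items":{"type":"array","items":{"type":"number"}}},"force":{"type":"number"}},"required":["steps"]}

```bash
mkdir -p pics; cat > h.py <<'E'
import numpy as np, cv2
from cell import monitor, imaging, job, find_in, trace
def ray(c,u,v):
    V=c["view"];R=V[:3,:3];t=V[:3,3]
    return -R.T@t, R.T@np.linalg.inv(c["mtx"])@np.array([u,v,1.])
def onz(c,u,v,z):
    o,d=ray(c,u,v); return o+d*(z-o[2])/d[2]
def proj(c,p):
    q=c["mtx"]@(c["view"][:3,:3]@np.array(p,float)+c["view"][:3,3]); return q[:2]/q[2]
def save(c,n): cv2.imwrite("pics/"+n+".png",c["img"][:,:,::-1])
E
python3 - <<'E'
from h import *
s=monitor.read_state(); print({k:np.round(v,3) for k,v in s.items()})
for n in("top","side"):
    c=imaging.camera(n); save(c,n+"0"); print(n,np.round(ray(c,320,240)[0]),np.round(c["view"][:3,:3],2).tolist(),c["mtx"][0,0])
    for t in "green_pad black_pad dish movement cover red_ring yellow_ring glue loupe jar".split():
        for r in find_in(c,t)[:4]:
            if r["p"]>.3: print(t,round(r["p"],2),np.round(r["rect"]),np.round(onz(c,*r["rect"][:2],0)[:2]))
E
```

```text
{'clock': np.float64(0.0), 'joints': array([-1.412,  0.3  ,  1.522, -0.   ,  1.321, -0.067]), 'qd': array([ 0.002, -0.001, -0.001, -0.001,  0.   , -0.001]), 'effort': array([-3.0000e-03, -5.3181e+01, -3.5274e+01,  7.1000e-02,  2.4000e-02,
       -0.0000e+00]), 'eef_pos': array([ 123.08 , -535.812,  223.891]), 'eef_rot': array([-3.14 , -0.   ,  0.226]), 'wrist_force': array([-0.464,  0.323,  0.082]), 'moment': array([0.024, 0.014, 0.019]), 'finger_force': np.float64(0.0), 'finger_gap': np.float64(93.76)}
top [ 478.    5. 1191.] [[0.01, -1.0, 0.02], [-1.0, -0.01, -0.08], [0.08, -0.02, -1.0]] 512.3040902296691
green_pad 0.95 [251. 286.  38.  34.] [482. 145.]
black_pad 0.93 [318. 302.  39.  38.] [446.  -8.]
dish 0.95 [171. 302.  24.  31.] [444. 329.]
movement 0.47 [379. 297.  16.  14.] [ 461. -150.]
cover 0.93 [318. 235.  25.  28.] [602.  -7.]
red_ring 0.71 [360. 192.  16.  19.] [ 706. -104.]
red_ring 0.59 [392. 186.  19.  17.] [ 721. -181.]
red_ring 0.47 [378. 227.  14.  18.] [ 623. -147.]
red_ring 0.42 [379. 299.  16.  16.] [ 456. -151.]
glue 0.51 [182. 230.  21.  16.] [610. 310.]
loupe 0.65 [453. 297.  16.  15.] [ 463. -324.]
jar 0.93 [446. 235.  27.  19.] [ 608. -310.]
jar 0.56 [251. 288.  38.  38.] [478. 146.]
side [ 181. -532.  554.] [[0.8, -0.61, -0.01], [-0.38, -0.48, -0.79], [0.47, 0.63, -0.61]] 461.972745435152
green_pad 0.74 [232. 243.  42.  26.] [478. 148.]
black_pad 0.73 [258. 294.  54.  36.] [441.  -8.]
dish 0.66 [177. 208.  29.  19.] [443. 335.]
movement 0.63 [316. 331.  18.  31.] [ 470. -135.]
cover 0.7 [331. 248.  36.  39.] [620.  16.]
red_ring 0.72 [408. 260.  22.  17.] [ 712. -101.]
red_ring 0.71 [443. 278.  25.  26.] [ 724. -174.]
red_ring 0.56 [396. 291.  22.  21.] [ 633. -147.]
yellow_ring 0.71 [278. 211.  23.  17.] [610. 186.]
glue 0.89 [247. 168.  21.  47.] [654. 395.]
loupe 0.89 [394. 415.  33.  38.] [ 464. -315.]
jar 0.88 [460. 347.  33.  41.] [ 624. -294.]
```

View pics/top0.png

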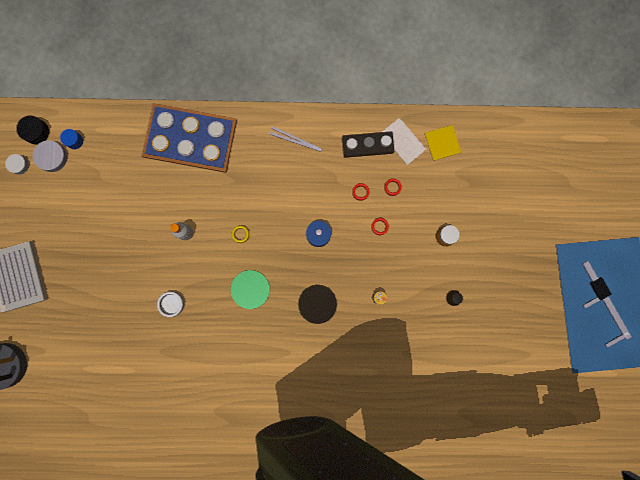

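View pics/side0.png

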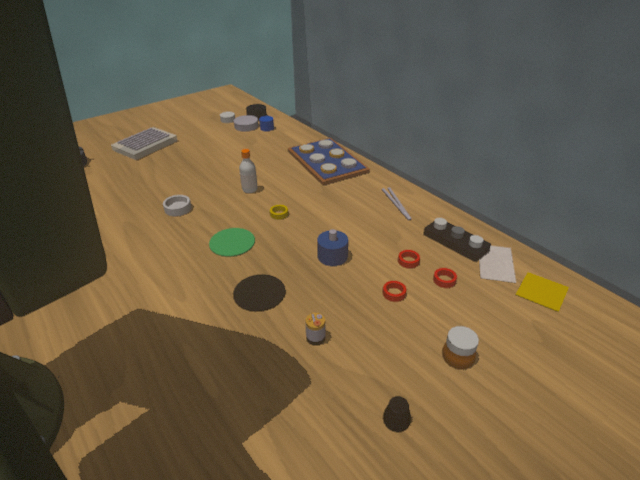

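Top view: dish at (171,304), green pad (251,288), movement (380,297), cover (318,233). The three red rings are at (360,192), (393,187) and (380,227), and the last of these is nearest the base, so it is the one to use. The side view agrees. Next I fit the positions from both views.

```bash
cat >> h.py <<'E'
from scipy.optimize import least_squares
# profiles: (z, radius) list
SH=dict(green_pad=[(0,45),(4,45)],dish=[(0,29),(20,29)],movement=[(0,15),(42,15)],cover=[(0,29),(42,29),(60,7)],red_ring=[(0,20),(14,20)],
 yellow_ring=[(0,20),(14,20)],glue=[(0,18),(70,18),(100,6)],loupe=[(0,18),(36,12)],jar=[(0,24),(45,24)])
A=np.linspace(0,2*np.pi,48,endpoint=False)
def sil(c,name,x,y,z0):
    pts=[proj(c,(x+r*np.cos(a),y+r*np.sin(a),z0+z)) for z,r in SH[name] for a in A]
    h=cv2.convexHull(np.array(pts,np.float32)); m=cv2.moments(h); return np.array([m["m10"],m["m01"]])/m["m00"],m["m00"]
def obs(c,name,near=None,z0=0):
    best=None
    for r in trace(c,name):
        if r["p"]<.25: continue
        p=onz(c,*r["rect"][:2],z0+SH[name][-1][0]/2)[:2]
        k=np.linalg.norm(p-near) if near is not None else -r["p"]
        if best is None or k<best[0]: best=(k,r)
    if best is None or (near is not None and best[0]>45): return None
    ys,xs=np.nonzero(best[1]["region"]); 
    h=cv2.convexHull(np.stack([xs,ys],1).astype(np.float32)); m=cv2.moments(h)
    return np.array([m["m10"],m["m01"]])/m["m00"],m["m00"],best[1]["p"]
def fit(cs,name,near,z0=0):
    near=np.array(near,float); o=[(c,obs(c,name,near,z0)) for c in cs]; o=[q for q in o if q[1] is not None]
    out=[]
    for sub in [o]+[[q] for q in o]:
        f=lambda v:np.concatenate([sil(c,name,v[0],v[1],z0)[0]-q[0] for c,q in sub])
        s=least_squares(f,near); out.append(np.round(s.x,1).tolist())
    ar=[(round(q[2],2),int(q[1]),int(sil(c,name,*out[0],z0)[1])) for c,q in o]
    print(name,"both",out[0],"single",out[1:],"p,area,pred",ar); return np.array(out[0])
E
python3 - <<'E'
from h import *
cs=[imaging.camera("top"),imaging.camera("side")]
for n,p in dict(green_pad=(482,145),dish=(444,332),movement=(460,-145),cover=(600,0),red_ring=(622,-147),yellow_ring=(605,185),glue=(610,320),loupe=(460,-320),jar=(608,-300)).items(): fit(cs,n,p)
E
```

```text
green_pad both [476.3, 149.2] single [[475.2, 149.7], [476.8, 149.1]] p,area,pred [(0.63, 1191, 1209), (0.56, 972, 1074)]
dish both [441.1, 327.0] single [[440.8, 325.9], [441.7, 329.0]] p,area,pred [(0.63, 539, 576), (0.87, 459, 528)]
movement both [460.1, -146.4] single [[459.7, -145.7], [460.5, -145.6]] p,area,pred [(0.67, 148, 167), (0.94, 534, 601)]
cover both [605.5, 0.0] single [[603.5, 0.0], [607.0, 0.0]] p,area,pred [(0.61, 490, 548), (0.55, 948, 1020)]
red_ring both [624.8, -149.5] single [[624.8, -149.9], [624.9, -149.2]] p,area,pred [(0.45, 215, 246), (0.9, 392, 444)]
yellow_ring both [602.8, 174.2] single [[602.2, 174.1], [603.6, 174.6]] p,area,pred [(0.52, 212, 251), (0.52, 208, 258)]
glue both [604.0, 300.5] single [[604.0, 300.5]] p,area,pred [(0.83, 283, 337)]
loupe both [461.0, -321.9] single [[461.0, -323.8], [461.4, -321.1]] p,area,pred [(0.62, 190, 203), (0.72, 753, 797)]
jar both [604.2, -304.2] single [[603.8, -304.4], [604.5, -304.1]] p,area,pred [(0.94, 352, 450), (0.8, 1232, 1421)]
```

```bash
python3 - <<'E'
t=open('h.py').read()
t=t.replace("f=lambda v:np","g=lambda w:near+50*(w-1)\n        f=lambda w:np").replace("sil(c,name,v[0],v[1],z0)","sil(c,name,*g(w),z0)").replace("least_squares(f,near); out.append(np.round(s.x,1)","least_squares(f,np.ones(2),diff_step=.02); out.append(np.round(g(s.x),1)")
open('h.py','w').write(t)
E
python3 - <<'E'
from h import *
cs=[imaging.camera("top"),imaging.camera("side")]
for n,p in dict(green_pad=(482,145),dish=(444,332),movement=(460,-145),cover=(600,0),red_ring=(622,-147),yellow_ring=(605,185),glue=(610,320),loupe=(460,-320),jar=(608,-300)).items(): fit(cs,n,p)
E
```

```text
green_pad both [476.1, 148.9] single [[475.8, 148.3], [476.6, 150.2]] p,area,pred [(0.75, 1229, 1209), (0.58, 1022, 1075)]
dish both [441.6, 328.5] single [[442.1, 327.8], [441.5, 330.2]] p,area,pred [(0.67, 483, 577), (0.78, 511, 527)]
movement both [459.7, -146.6] single [[459.7, -146.8], [459.8, -146.5]] p,area,pred [(0.68, 156, 167), (0.74, 543, 601)]
cover both [605.0, -6.5] single [[605.5, -7.1], [604.7, -5.9]] p,area,pred [(0.62, 458, 548), (0.62, 946, 1030)]
red_ring both [624.4, -149.5] single [[624.8, -150.3], [624.3, -148.9]] p,area,pred [(0.46, 227, 246), (0.56, 329, 444)]
yellow_ring both [602.5, 173.8] single [[602.0, 173.7], [603.2, 174.4]] p,area,pred [(0.69, 217, 251), (0.72, 219, 259)]
glue both [605.4, 300.5] single [[605.0, 299.6], [607.3, 304.2]] p,area,pred [(0.58, 277, 337), (0.6, 596, 634)]
loupe both [460.6, -321.7] single [[459.7, -321.8], [460.9, -321.6]] p,area,pred [(0.77, 150, 203), (0.79, 758, 797)]
jar both [604.2, -304.3] single [[604.9, -303.8], [603.7, -304.6]] p,area,pred [(0.76, 372, 450), (0.76, 1164, 1421)]
```

>>> arm_command([
  [1,394,-254,0,13],
  [1,394,-254,0,13],
  [1,394,-254,0,13],
  [1,394,-254,0,13],
  [1,394,-254,0,13],
  [1,394,-254,0,13],
  [1,394,-254,0,13],
  [1,394,-254,0,13],
  [1,394,-254,0,13],
  [1,505,-771,0,13],
  [1,505,-771,0,13],
  [1,505,-771,0,13],
  [1,505,-771,0,13],
  [1,505,-771,0,13],
  [1,505,-771,0,13],
  [1,505,-771,0,13],
  [1,505,-771,0,13],
  [1,505,-771,0,13],
  [1,505,-771,0,13],
  [1,505,-771,0,13],
], force=10)

```text
clock: 5.6
eef_pos: [443.0, 327.1, 224.4]
eef_rot: [3.141, 0.0, -0.002]
wrist_force: [-0.3, 0.2, 0.6]
finger_gap: 94.1
finger_force: 0.0
```

>>> arm_command([
  [1,-1,-1.5,62,0],
  [1,-1,-1.5,120,0],
  [1,-1,-1.5,165,0],
  [1,-1,-1.5,190,0],
  [1,-1,-1.5,202,0],
  [1,-1,-1.5,202,0],
  [0.5,-1,-1.5,202,0],
  [0.5,-1,-1.5,202,0],
  [0.5,-1,-1.5,202,0],
  [0.5,-1,-1.5,202,0],
  [0.5,-1,-1.5,202,0],
  [0.5,-1,-1.5,202,0],
], force=12)

```text
clock: 7.1
eef_pos: [441.7, 330.0, 22.6]
eef_rot: [-3.141, -0.0, -0.001]
wrist_force: [0.0, 0.1, 3.5]
finger_gap: 56.8
finger_force: 12.0
```

>>> arm_command([
  [0.9,0,0,0,0],
  [0.9,0,0,0,0],
  [0.9,0,0,0,-10],
  [0.9,0,0,0,-20],
  [0.9,0,0,0,-30],
  [0.9,0,0,0,-40],
  [0.9,0,0,0,-50],
  [0.9,0,0,0,-60],
  [0.9,0,0,0,-70],
  [0.9,0,0,0,-80],
  [0.9,0,0,0,-90],
  [0.9,0,0,0,-90],
  [0.5,0,0,0,-90],
  [0.5,0,0,0,-90],
  [0.5,0,0,0,-90],
  [0.5,0,0,0,-90],
  [0.5,0,0,0,-90],
], force=12)

```text
clock: 9.22
eef_pos: [441.7, 330.0, 22.4]
eef_rot: [-3.142, -0.0, 1.569]
wrist_force: [0.1, 0.4, -0.7]
finger_gap: 58.6
finger_force: 12.0
```

```bash
python3 - <<'E'
from h import *
c=imaging.camera("side"); s=monitor.read_state(); print(s["eef_pos"],s["finger_gap"])
u,v=proj(c,(442,330,20)).astype(int); cv2.imwrite("pics/d1.png",cv2.resize(c["img"][v-60:v+60,u-80:u+80,::-1],(640,480),interpolation=2))
E
```

```text
[441.68573966 329.96148361  22.45718802] 58.17811559978327
```

>>> arm_command([
  [0.5,0,0,-20,0],
  [0.5,0,0,-40,0],
  [0.5,-30,6,-40,0],
  [0.5,-75,14,-40,0],
  [0.5,-120,23,-40,0],
  [0.5,-160,30,-40,0],
  [0.5,-181,34.5,-40,0],
  [0.5,-181,34.5,-40,0],
  [0.5,-181,34.5,-25,0],
  [0.5,-181,34.5,-12,0],
  [0.5,-181,34.5,-7,0],
  [0.5,-181,34.5,-5,0],
  [0.5,-181,34.5,-4.5,0],
  [0.5,-181,34.5,-4.5,0],
], force=12)

```text
clock: 11.02
eef_pos: [476.2, 149.0, 27.2]
eef_rot: [3.141, -0.0, 1.57]
wrist_force: [0.3, 0.5, -0.6]
finger_gap: 59.0
finger_force: 12.0
```

```bash
python3 - <<'E'
from h import *
cs=[imaging.camera("top"),imaging.camera("side")]; s=monitor.read_state(); print(s["eef_pos"],s["finger_gap"],s["wrist_force"])
fit(cs,"dish",(476,149),4); fit(cs,"green_pad",(476,149))
E
```

```text
[476.15545194 148.9477851   27.20951021] 58.60498412961578 [-0.92952364  0.44537417  0.2313826 ]Traceback (most recent call last):
  File "<stdin>", line 3, in <module>
  File "h.py", line 36, in fit
    s=least_squares(f,np.ones(2),diff_step=.02); out.append(np.round(g(s.x),1).tolist())
    return func(*args, **kwargs)
    vector_fun = VectorFunction(
        fun_wrapped,
    ...<6 lines>...
        workers=workers
    )
    self._update_fun()
    ~~~~~~~~~~~~~~~~^^
    self.f = self.fun_wrapped(xp_copy(self.x))
             ~~~~~~~~~~~~~~~~^^^^^^^^^^^^^^^^^
    return np.atleast_1d(self.fun(x))
                         ~~~~~~~~^^^
    return self.f(x, *self.args, **self.kwargs)
           ~~~~~~^^^^^^^^^^^^^^^^^^^^^^^^^^^^^^
  File "h.py", line 35, in <lambda>
    f=lambda w:np.concatenate([sil(c,name,*g(w),z0)[0]-q[0] for c,q in sub])
               ~~~~~~~~~~~~~~^^^^^^^^^^^^^^^^^^^^^^^^^^^^^^^^^^^^^^^^^^^^^^^
ValueError: need at least one array to concatenate
```

>>> arm_command([
  [0.5,0,0,0.5,0],
  [0.8,0,0,0.5,0],
  [0.8,0,0,0.5,0],
  [0.9,0,0,0.5,0],
  [0.9,0,0,-30,0],
  [0.9,0,0,-80,0],
  [0.9,-60,-3,-80,0],
  [0.9,-120,-6,-80,0],
  [0.9,-180,-9,-80,0],
  [0.9,-240,-13,-80,0],
  [0.9,-295,-16,-80,0],
  [0.9,-295,-16,-80,0],
  [0.9,-295,-16,-80,0],
])

```text
clock: 12.85
eef_pos: [459.6, -145.8, 106.9]
eef_rot: [-3.141, -0.0, 1.569]
wrist_force: [-0.7, 0.1, 0.4]
finger_gap: 84.8
finger_force: 0.0
```

```bash
sed -i 's/    out=\[\]/    if not o: print(name,"not seen"); return\n    out=[]/' h.py; python3 - <<'E'
from h import *
cs=[imaging.camera("top"),imaging.camera("side")]; s=monitor.read_state(); print(s["eef_pos"],s["finger_gap"])
fit(cs,"dish",(476,149),4); fit(cs,"green_pad",(476,149)); fit(cs,"movement",(460,-146))
c=cs[0];u,v=proj(c,(476,149,10)).astype(int); a=cv2.resize(c["img"][v-40:v+40,u-40:u+40,::-1],(400,400),interpolation=2)
c=cs[1];u,v=proj(c,(476,149,10)).astype(int); b=cv2.resize(c["img"][v-40:v+40,u-40:u+40,::-1],(400,400),interpolation=2)
cv2.imwrite("pics/d2.png",np.hstack([a,b]))
E
```

```text
[ 459.77902726 -145.03704596  106.93605449] 84.61889737454055
dish both [473.8, 148.9] single [[475.1, 147.7], [473.2, 150.7]] p,area,pred [(0.91, 487, 537), (0.93, 503, 668)]
green_pad both [466.5, 148.9] single [[475.8, 149.7], [458.0, 143.3]] p,area,pred [(0.78, 1150, 1211), (0.7, 402, 1091)]
movement both [461.0, -144.6] single [[461.0, -144.6]] p,area,pred [(0.69, 519, 598)]
```

View pics/d2.png

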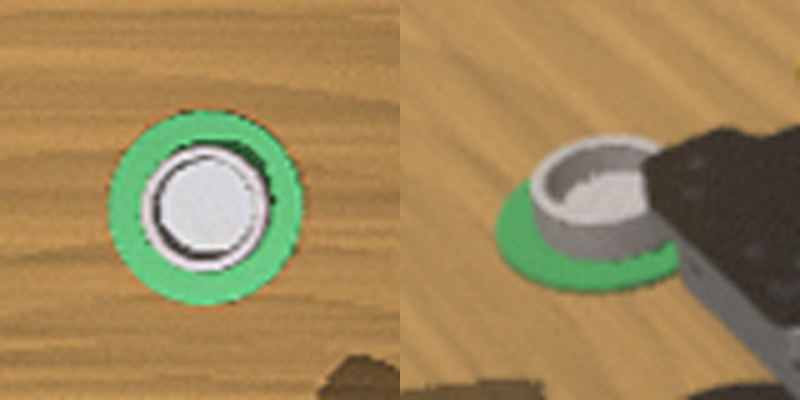

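The dish sits in the middle of the pad; both centres are near crop pixel (206,207). Now I grip the movement.

>>> arm_command([
  [0.9,-1,0,30,0],
  [0.9,-1,0,50,0],
  [0.9,-1,0,64,0],
  [0.9,-1,0,69,0],
  [0.9,-1,0,69,0],
  [0.6,-1,0,69,0],
  [0.6,-1,0,69,0],
  [0.45,-1,0,69,0],
  [0.4,-1,0,69,0],
  [0.35,-1,0,69,0],
  [0.3,-1,0,69,0],
  [0.25,-1,0,69,0],
  [0.25,-1,0,69,0],
  [0.25,-1,0,69,0],
  [0.25,-1,0,69,0],
], force=10)

```text
clock: 15.12
eef_pos: [459.7, -147.1, 38.0]
eef_rot: [3.142, 0.0, 1.57]
wrist_force: [0.2, -0.1, 0.4]
finger_gap: 29.5
finger_force: 10.0
```

>>> arm_command([
  [0.25,0,0,-5,0],
  [0.25,0,0,-20,0],
  [0.25,0,0,-40,0],
  [0.25,0,0,-55,0],
  [0.25,0,0,-60,0],
  [0.25,0,0,-60,0],
  [0.25,0,0,-60,0],
], force=14)

```text
clock: 16.0
eef_pos: [459.4, -146.9, 97.4]
eef_rot: [-3.141, -0.0, 1.57]
wrist_force: [-0.6, -0.8, -0.1]
finger_gap: 29.7
finger_force: 14.0
```

```bash
python3 - <<'E'
from h import *
cs=[imaging.camera("top"),imaging.camera("side")]; s=monitor.read_state(); print(s["eef_pos"],s["finger_gap"],s["wrist_force"])
fit(cs,"movement",(460,-147),60); fit(cs,"dish",(476,149),4)
c=cs[1];u,v=proj(c,(460,-147,80)).astype(int); cv2.imwrite("pics/m1.png",cv2.resize(c["img"][v-60:v+60,u-60:u+60,::-1],(480,480),interpolation=2))
E
```

```text
[ 459.44803752 -146.96046568   97.43366462] 29.442928322386813 [-0.44412632 -0.07237419  0.41066551]
movement both [459.7, -148.0] single [[459.7, -148.0]] p,area,pred [(0.84, 525, 678)]
dish both [474.9, 148.4] single [[475.3, 147.1], [475.1, 150.5]] p,area,pred [(0.64, 479, 536), (0.56, 591, 668)]
```

View pics/m1.png

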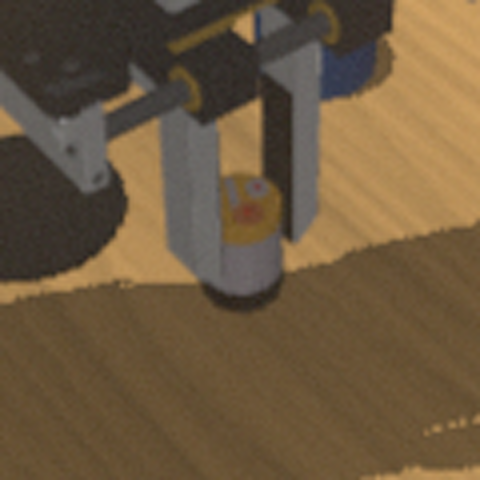

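The movement is held upright, near (245,240) in the crop. Carry it to the dish.

>>> arm_command([
  [0.25,20,1,0,0],
  [0.25,60,3.5,0,0],
  [0.25,105,6,0,0],
  [0.25,150,8.5,0,0],
  [0.25,195,11,0,0],
  [0.25,240,13.5,0,0],
  [0.25,275,15.5,0,0],
  [0.25,292,16.5,0,0],
  [0.25,296,16.5,0,0],
  [0.25,296,16.5,0,0],
  [0.25,296,16.5,10,0],
  [0.25,296,16.5,20,0],
  [0.25,296,16.5,25,0],
  [0.25,296,16.5,25,0],
])

```text
clock: 18.05
eef_pos: [476.3, 148.7, 72.5]
eef_rot: [-3.141, 0.0, 1.569]
wrist_force: [-0.5, 0.4, 0.3]
finger_gap: 29.7
finger_force: 14.0
```

```bash
python3 - <<'E'
from h import *
cs=[imaging.camera("top"),imaging.camera("side")]; s=monitor.read_state(); print(s["eef_pos"],s["finger_gap"],s["wrist_force"])
fit(cs,"movement",(476,149),34.4); fit(cs,"dish",(476,149),4)
c=cs[1];u,v=proj(c,(476,149,40)).astype(int); cv2.imwrite("pics/m2.png",cv2.resize(c["img"][v-50:v+50,u-50:u+50,::-1],(500,500),interpolation=2))
E
```

```text
[476.5831583  148.9250765   73.04432128] 29.45672916680629 [ 0.90492201 -0.11141572 -1.15818535]
movement both [478.4, 149.5] single [[478.4, 149.5]] p,area,pred [(0.64, 301, 407)]
dish both [475.3, 146.8] single [[475.3, 146.8]] p,area,pred [(0.84, 564, 669)]
```

View pics/m2.png

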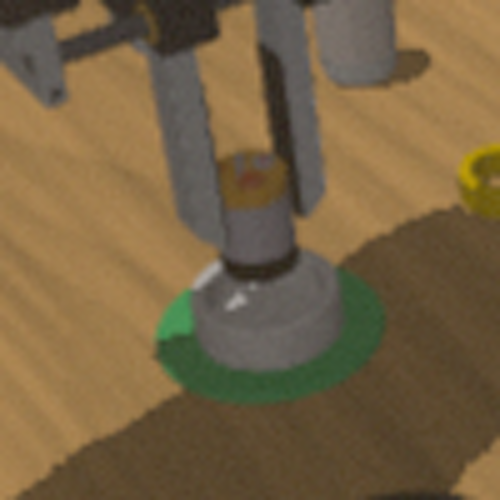

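Foot at (260,270), over the dish opening centred near (266,290). Lower it gently.

>>> arm_command([
  [0.25,0,0,8,0],
  [0.25,0,0,16,0],
  [0.25,0,0,21,0],
  [0.25,0,0,23.5,0],
  [0.25,0,0,24.5,0],
  [0.25,0,0,25,0],
  [0.25,0,0,25.3,0],
  [0.25,0,0,25.3,0],
])

```text
clock: 19.35
eef_pos: [476.5, 148.9, 47.7]
eef_rot: [3.141, -0.0, 1.57]
wrist_force: [1.1, -0.2, -0.7]
finger_gap: 29.6
finger_force: 14.0
```

>>> arm_command([
  [0.25,0,0,0.3,0],
  [0.25,0,0,0.6,0],
  [0.25,0,0,0.6,0],
])

```text
clock: 19.73
eef_pos: [476.5, 148.9, 47.0]
eef_rot: [-3.142, 0.0, 1.57]
wrist_force: [0.1, 0.6, -0.6]
finger_gap: 29.6
finger_force: 14.0
```

>>> arm_command([
  [0.4,0,0,0,0],
  [0.5,0,0,0,0],
  [0.6,0,0,0,0],
  [0.6,0,0,0,0],
  [0.6,0,0,-20,0],
  [0.6,0,0,-50,0],
  [0.6,0,0,-80,0],
  [0.9,-40,33,-80,0],
  [0.9,-80,66,-80,0],
  [0.9,-120,100,-80,0],
  [0.9,-155.5,128.5,-80,0],
  [0.9,-155.5,128.5,-80,0],
  [0.9,-155.5,128.5,-80,0],
])

```text
clock: 21.35
eef_pos: [604.4, -6.3, 126.7]
eef_rot: [-3.141, -0.0, 1.57]
wrist_force: [0.1, -0.1, -0.0]
finger_gap: 84.5
finger_force: 0.0
```

```bash
python3 - <<'E'
from h import *
cs=[imaging.camera("top"),imaging.camera("side")]; s=monitor.read_state(); print(s["eef_pos"],s["finger_gap"])
fit(cs,"movement",(476,149),9); fit(cs,"dish",(476,149),4); fit(cs,"cover",(605,-6))
L=[]
for c in cs:
    u,v=proj(c,(476,149,30)).astype(int); L.append(cv2.resize(c["img"][v-40:v+40,u-40:u+40,::-1],(400,400),interpolation=2))
cv2.imwrite("pics/m3.png",np.hstack(L))
E
```

```text
[604.36631779  -5.81741189 127.12671279] 84.41996373793941
movement both [476.4, 149.9] single [[475.6, 148.5], [477.9, 152.9]] p,area,pred [(0.5, 152, 171), (0.81, 325, 392)]
dish both [475.4, 146.0] single [[475.7, 147.0], [474.6, 144.0]] p,area,pred [(0.82, 516, 536), (0.77, 560, 670)]
cover both [605.4, -5.6] single [[605.4, -5.6]] p,area,pred [(0.83, 963, 1028)]
```

View pics/m3.png

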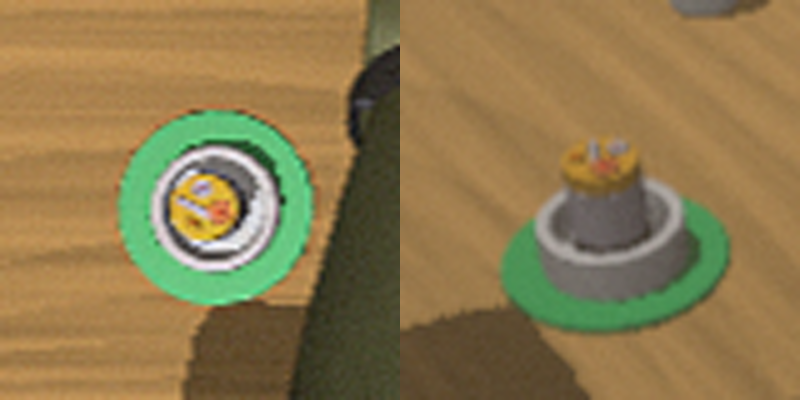

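The movement stands upright in the dish (brass top at (203,207) top crop, (600,165) side crop). Next I centre the cover in the gripper both ways.

>>> arm_command([
  [1,0,0.5,40,0],
  [1,0,0.5,75,0],
  [1,0,0.5,95,0],
  [1,0,0.5,101,0],
  [1,0,0.5,101,0],
  [0.5,0,0.5,101,0],
  [0.5,0,0.5,101,0],
  [0.5,0,0.5,101,0],
  [0.5,0,0.5,101,0],
  [0.5,0,0.5,101,0],
], force=8)

```text
clock: 23.0
eef_pos: [605.4, -6.7, 26.2]
eef_rot: [3.141, 0.0, 1.57]
wrist_force: [-0.4, -0.4, 1.4]
finger_gap: 58.7
finger_force: 8.0
```

>>> arm_command([
  [0.9,0,0,0,0],
  [0.9,0,0,0,0],
  [0.9,0,0,0,10],
  [0.9,0,0,0,20],
  [0.9,0,0,0,30],
  [0.9,0,0,0,40],
  [0.9,0,0,0,50],
  [0.9,0,0,0,60],
  [0.9,0,0,0,70],
  [0.9,0,0,0,80],
  [0.9,0,0,0,90],
  [0.9,0,0,0,90],
  [0.5,0,0,0,90],
  [0.5,0,0,0,90],
  [0.5,0,0,0,90],
  [0.5,0,0,0,90],
  [0.5,0,0,0,90],
], force=14)

```text
clock: 25.12
eef_pos: [605.3, -6.7, 26.1]
eef_rot: [-3.142, -0.0, -0.001]
wrist_force: [0.1, 0.6, -0.0]
finger_gap: 57.7
finger_force: 14.0
```

>>> arm_command([
  [0.5,0,0,-10,0],
  [0.5,0,0,-40,0],
  [0.5,0,0,-80,0],
  [0.5,0,0,-90,0],
  [0.5,-25,-30,-90,0],
  [0.5,-55,-66,-90,0],
  [0.5,-85,-102,-90,0],
  [0.5,-112,-135,-90,0],
  [0.5,-126,-152,-90,0],
  [0.5,-129,-155.7,-90,0],
  [0.5,-129,-155.7,-90,0],
  [0.5,-129,-155.7,-90,0],
])

```text
clock: 26.62
eef_pos: [477.0, 148.5, 115.9]
eef_rot: [3.141, 0.0, -0.002]
wrist_force: [0.7, -0.8, -1.5]
finger_gap: 57.5
finger_force: 14.0
```

```bash
python3 - <<'E'
from h import *
c=imaging.camera("side"); s=monitor.read_state(); print(s["eef_pos"],s["finger_gap"],s["eef_rot"])
fit([c],"cover",(476,149),s["eef_pos"][2]-26.1)
u,v=proj(c,(476,149,60)).astype(int); cv2.imwrite("pics/c1.png",cv2.resize(c["img"][v-60:v+60,u-60:u+60,::-1],(480,480),interpolation=2))
E
```

```text
[476.93733786 148.47228305 115.88268073] 57.63366533985433 [ 3.14152175e+00  1.47879625e-04 -2.08106260e-03]
cover both [473.3, 148.5] single [[473.3, 148.5]] p,area,pred [(0.64, 897, 1102)]
```

View pics/c1.png

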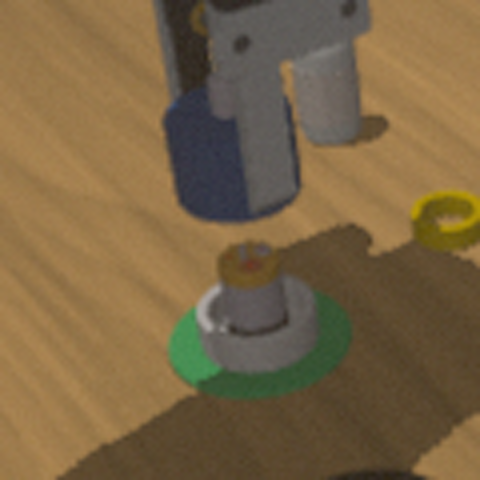

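```bash
python3 - <<'E'
from h import *
c=imaging.camera("side"); s=monitor.read_state(); x,y,z=s["eef_pos"]; m=z-26.1; print(x,y,z)
im=cv2.resize(c["img"][:,:,::-1],None,fx=4,fy=4,interpolation=2).copy()
def circ(X,Y,Z,r,col): 
    p=np.array([proj(c,(X+r*np.cos(a),Y+r*np.sin(a),Z))*4+2 for a in A]).astype(np.int32); cv2.polylines(im,[p],True,col,1)
circ(x,y,m,29,(0,255,0)); circ(x,y,m+42,29,(0,255,255)); circ(476.2,149,24,29,(0,0,255)); circ(476.2,149,4,29,(0,0,255)); circ(476.2,149,4,45,(255,0,255))
u,v=(proj(c,(476,149,60))*4).astype(int); cv2.imwrite("pics/c2.png",im[v-280:v+280,u-280:u+280])
E
```

```text
476.7917702920164 148.6097008251521 115.91989554989016
```

View pics/c2.png

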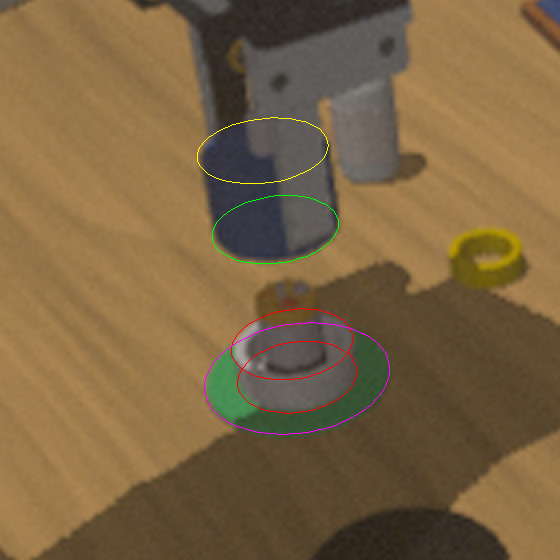

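The projected outlines match: the cover rim is where I expected, level and over the dish. Lower it.

>>> arm_command([
  [0.5,-0.6,-0.4,15,0],
  [0.5,-0.6,-0.4,30,0],
  [0.5,-0.6,-0.4,45,0],
  [0.5,-0.6,-0.4,57,0],
  [0.5,-0.6,-0.4,62,0],
  [0.5,-0.6,-0.4,64,0],
  [0.5,-0.6,-0.4,65,0],
  [0.5,-0.6,-0.4,65.3,0],
  [0.5,-0.6,-0.4,65.3,0],
])

```text
clock: 27.9
eef_pos: [476.0, 149.5, 51.0]
eef_rot: [-3.141, -0.0, -0.001]
wrist_force: [0.1, -0.2, -1.0]
finger_gap: 57.7
finger_force: 14.0
```

```bash
python3 - <<'E'
from h import *
for i in range(4): 
    c=imaging.camera("side"); s=monitor.read_state(); print(np.round(s["eef_pos"],1),np.round(s["wrist_force"],1),s["finger_gap"])
E
```

```text
[476.  149.5  50.9] [ 0.3 -1.  -0.8] 57.690095417455716
[476.  149.5  50.9] [-0.  -0.3 -1.6] 57.5787875484899
[476.  149.5  50.9] [-0.1  0.  -0.4] 57.79060308750196
[476.  149.5  50.9] [-0.2 -0.7 -0.7] 57.66618799530706
```

>>> arm_command([
  [0.5,0,0.4,0,0],
  [0.5,0,0.4,0.3,0],
  [0.5,0,0.4,0.6,0],
  [0.5,0,0.4,0.9,0],
  [0.5,0,0.4,0.9,0],
])

```text
clock: 28.72
eef_pos: [475.9, 149.1, 50.0]
eef_rot: [3.142, -0.0, -0.001]
wrist_force: [-1.4, -0.4, 2.6]
finger_gap: 58.0
finger_force: 14.0
```

>>> arm_command([
  [0.7,0,0,0,0],
  [0.9,0,0,0,0],
  [0.9,0,0,0,0],
  [0.9,0,0,-20,0],
  [0.9,0,0,-55,0],
  [0.9,0,0,-90,0],
  [0.9,25,50,-90,0],
  [0.9,50,100,-90,0],
  [0.9,75,150,-90,0],
  [0.9,100,200,-90,0],
  [0.9,125,250,-90,0],
  [0.8,148.5,298.5,-90,0],
  [0.8,148.5,298.5,-90,0],
  [0.8,148.5,298.5,-90,0],
])

```text
clock: 30.48
eef_pos: [623.8, -149.1, 139.4]
eef_rot: [-3.141, 0.001, -0.001]
wrist_force: [0.2, 0.1, 0.7]
finger_gap: 75.0
finger_force: 0.0
```

```bash
python3 - <<'E'
from h import *
cs=[imaging.camera("top"),imaging.camera("side")]; s=monitor.read_state(); print(s["eef_pos"],s["finger_gap"])
fit(cs,"cover",(476,149),24); fit(cs,"dish",(476,149),4); fit(cs,"red_ring",(624,-149))
L=[]
for c in cs:
    u,v=proj(c,(476,149,40)).astype(int); L.append(cv2.resize(c["img"][v-40:v+40,u-40:u+40,::-1],(400,400),interpolation=2))
cv2.imwrite("pics/c3.png",np.hstack(L))
E
```

```text
[ 623.87414931 -148.43035709  139.97524882] 75.15171641979171
cover both [475.8, 147.8] single [[475.8, 147.2], [476.0, 148.8]] p,area,pred [(0.68, 569, 600), (0.78, 921, 997)]
dish both [468.3, 132.7] single [[468.3, 132.7]] p,area,pred [(0.67, 330, 691)]
red_ring both [626.1, -147.4] single [[626.1, -147.4]] p,area,pred [(0.91, 424, 441)]
```

View pics/c3.png

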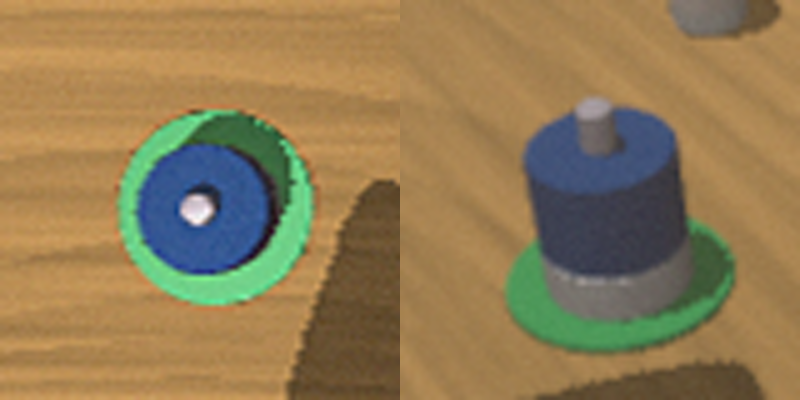

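The cover sits rim on rim; the walls are flush in the side crop around (620,275). Now the red ring.

>>> arm_command([
  [0.8,1,0.3,40,0],
  [0.8,1,0.3,80,0],
  [0.8,1,0.3,105,0],
  [0.8,1,0.3,117,0],
  [0.8,1,0.3,118,0],
  [0.8,1,0.3,118,0],
  [0.35,1,0.3,118,0],
  [0.35,1,0.3,118,0],
  [0.35,1,0.3,118,0],
  [0.35,1,0.3,118,0],
  [0.35,1,0.3,118,0],
  [0.35,1,0.3,118,0],
], force=6)

```text
clock: 32.38
eef_pos: [625.1, -149.8, 21.9]
eef_rot: [-3.142, -0.0, -0.001]
wrist_force: [-1.7, -0.2, 1.3]
finger_gap: 39.2
finger_force: 6.0
```

>>> arm_command([
  [0.35,0,0,-10,0],
  [0.35,0,0,-50,0],
  [0.35,0,0,-100,0],
  [0.35,0,0,-115,0],
  [0.35,-15,-30,-115,0],
  [0.35,-40,-80,-115,0],
  [0.35,-65,-130,-115,0],
  [0.35,-90,-180,-115,0],
  [0.35,-115,-230,-115,0],
  [0.35,-137,-275,-115,0],
  [0.35,-147,-295,-115,0],
  [0.35,-149,-299,-115,0],
  [0.35,-149,-299,-115,0],
  [0.35,-149,-299,-115,0],
])

```text
clock: 34.12
eef_pos: [476.8, 148.5, 136.7]
eef_rot: [3.141, 0.0, -0.002]
wrist_force: [0.1, -0.4, 0.4]
finger_gap: 39.5
finger_force: 6.0
```

```bash
python3 - <<'E'
from h import *
c=imaging.camera("side"); s=monitor.read_state(); x,y,z=s["eef_pos"]; print(x,y,z,s["finger_gap"])
fit([c],"red_ring",(476,149),z-21.9)
im=cv2.resize(c["img"][:,:,::-1],None,fx=4,fy=4,interpolation=2).copy()
def circ(X,Y,Z,r,col): 
    p=np.array([proj(c,(X+r*np.cos(a),Y+r*np.sin(a),Z))*4+2 for a in A]).astype(np.int32); cv2.polylines(im,[p],True,col,1)
circ(x,y,z-21.9,20,(0,255,0)); circ(475.9,149.1,84,7,(0,255,255))
u,v=(proj(c,(476,149,90))*4).astype(int); cv2.imwrite("pics/r1.png",im[v-240:v+240,u-240:u+240])
E
```

```text
476.7512170738149 148.50886712567578 136.72181693467007 39.35552550609041
red_ring both [468.0, 151.9] single [[468.0, 151.9]] p,area,pred [(0.45, 109, 353)]
```

View pics/r1.png

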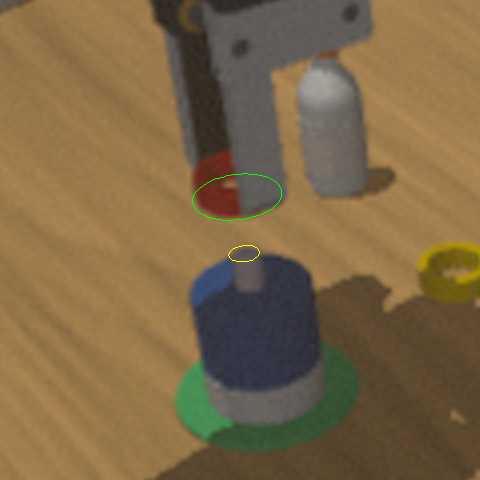

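The ring is level over the knob (ring near (237,195), knob (248,257)). Lower it.

>>> arm_command([
  [0.35,0,0,12,0],
  [0.35,0,0,25,0],
  [0.35,0,0,37,0],
  [0.35,0,0,44,0],
  [0.35,0,0,47,0],
  [0.35,0,0,48,0],
  [0.35,0,0,48.5,0],
  [0.35,0,0,48.5,0],
])

```text
clock: 35.22
eef_pos: [476.5, 149.3, 88.6]
eef_rot: [-3.141, -0.0, -0.001]
wrist_force: [-1.2, 0.0, -0.4]
finger_gap: 39.1
finger_force: 6.0
```

```bash
python3 - <<'E'
from h import *
for i in range(2): 
    c=imaging.camera("side"); s=monitor.read_state(); print(np.round(s["eef_pos"],1),np.round(s["wrist_force"],1),s["finger_gap"])
u,v=proj(c,(476,149,60)).astype(int); cv2.imwrite("pics/r2.png",cv2.resize(c["img"][v-50:v+50,u-50:u+50,::-1],(500,500),interpolation=2))
E
```

```text
[476.5 149.3  88.5] [-0.   0.2 -0.6] 39.074537732814996
[476.5 149.4  88.5] [-0.3 -0.7 -0.5] 39.35595076850794
```

View pics/r2.png

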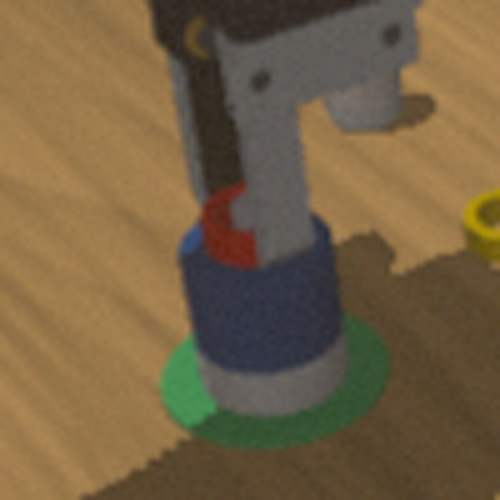

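The ring surrounds the knob and sits at the cover's top (230,235). Release and retreat.

>>> arm_command([
  [0.35,0,0,0.3,0],
  [0.35,0,0,0.6,0],
  [0.35,0,0,0.6,0],
  [0.5,0,0,0.6,0],
  [0.65,0,0,0.6,0],
  [0.65,0,0,0.6,0],
  [0.65,0,0,-20,0],
  [0.65,0,0,-60,0],
  [0.65,0,0,-110,0],
  [0.65,0,60,-110,0],
  [0.65,0,120,-110,0],
  [0.65,0,180,-110,0],
  [0.65,0,240,-110,0],
  [0.65,0,300,-110,0],
  [0.65,0,300,-110,0],
  [0.65,0,300,-110,0],
])

```text
clock: 37.33
eef_pos: [476.0, -150.3, 198.2]
eef_rot: [-3.141, 0.0, -0.002]
wrist_force: [-0.7, 0.8, 0.2]
finger_gap: 60.8
finger_force: 0.0
```

```bash
python3 - <<'E'
from h import *
cs=[imaging.camera("top"),imaging.camera("side")]
fit(cs,"cover",(476,149),24); fit(cs,"red_ring",(476,149),66)
for n,p in dict(yellow_ring=(602.5,173.8),glue=(605.4,300.5),loupe=(460.6,-321.7),jar=(604.2,-304.3)).items(): fit(cs,n,p)
L=[]
for c in cs:
    u,v=proj(c,(476,149,40)).astype(int); L.append(cv2.resize(c["img"][v-40:v+40,u-40:u+40,::-1],(400,400),interpolation=2))
cv2.imwrite("pics/f.png",np.hstack(L))
E
```

```text
cover both [472.4, 142.8] single [[471.2, 141.2], [474.5, 146.7]] p,area,pred [(0.97, 361, 598), (0.84, 859, 1008)]
red_ring both [477.5, 147.6] single [[477.4, 147.2], [477.9, 148.6]] p,area,pred [(0.55, 204, 283), (0.72, 254, 335)]
yellow_ring both [603.1, 173.8] single [[603.1, 173.8]] p,area,pred [(0.52, 212, 258)]
glue both [605.3, 301.3] single [[605.1, 300.7], [606.5, 303.7]] p,area,pred [(0.54, 291, 338), (0.69, 605, 633)]
loupe both [461.4, -321.0] single [[461.4, -321.0]] p,area,pred [(0.89, 770, 795)]
jar both [603.8, -304.1] single [[603.5, -301.8], [603.7, -304.9]] p,area,pred [(0.61, 402, 450), (0.92, 1253, 1421)]
```

View pics/f.png

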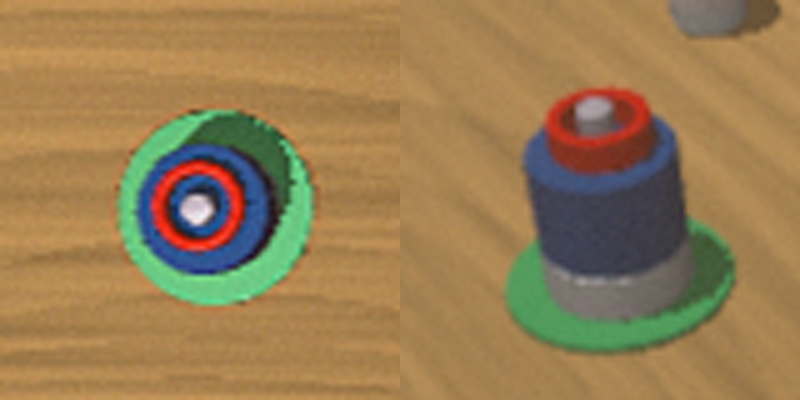

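The stack is complete. The ring lies flat round the knob (side crop (600,130)), the cover is flush on the dish, and the bystanders have not moved.

```bash
python3 -c "
from cell import job; print(job.sign_off())"
```

```text
the job is handed in; nothing more can be done
None
```

The job is handed in: the dish stands centred on the green pad with the movement upright in it, the blue cover rests rim on rim, the red ring lies flat over the knob, and the yellow ring, glue, loupe and jar were left where they were.

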